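# Nip a brayer roller upright in a vee-jaw vise

### The job

Stand the bare metal roller from the ink brayer upright on the bed of the little vise and press it by hand into the vee until it bears steadily on both vee faces. Then push the sliding jaw's knob to bring the jaw up and nip the roller, firmly enough that it stays held upright between the jaw and both faces when you let go. Go by feel so that its polished skin is not marked, do not topple it, and leave the other things on the desk where they are.

Things in the scene. Friction and masses are not known exactly. Their poses are not given: they have to be found in the camera images.
- roller: Bare aluminium ink roller (a plain bright tube with a small dark bore), 36 mm in diameter, 90 mm long, about 0.2 kg, standing upright on the desk. Origin: centre of its lower end; z is its axis, up. Thin-walled and polished: more than 12 N against any one face of the vise marks it; a steady push of 6 to 9 N is enough to seat it in the vee or (beyond the slide's drag) to nip it.
- vise: Green cast vise with bright steel faces, bolted down, 205 mm long. Origin: on the desk under the seat; x level from sliding jaw to vee, y left, z up. Bed 60 mm wide, 20 mm above the desk, x -140 to 55 mm. Fixed jaw: vertical 90 degree vee open to -x, apex at x = 25.5 mm, mouth 48 mm wide at x = 1.5 mm; casting to x = 56, y = +-44 mm. Both jaws 42 mm high over the bed. Oiled, friction 0.2.
- seat (a point): Where the centre of the roller's lower end comes to rest when it is home: on the bed's top, 20 mm above the desk. Same axes as the vise.
- vee_left: The steel plate that is the vee's left face (+y), 42 mm high. Origin: on its face at half height, 12.7 mm ahead and 12.7 mm left of the seat, where the seated roller touches.
- vee_right: The same for the right face (-y), 12.7 mm ahead and 12.7 mm right of the seat.
- jaw_plate: The flat steel plate on the front of the sliding jaw, 60 mm wide, 38 mm high. Origin: middle of its face's width, at the level of the bed; x points at the vee. Its face lies 18 mm behind the seat when it touches the seated roller.
- slide (a joint): Travel of the sliding jaw towards the vee in m: 0 fully open, 0.048 touching the seated roller, stop at 0.060. The slide is stiff (a drag of about 5 N) and stays where it is left; what you push beyond the drag goes into the roller. Left after such a nip, it keeps up to 5 N on the roller.
- knob (a point): Middle of the rear end of the sliding jaw's black push knob: 30 mm in diameter, 16 mm long, axis level along the vise's x and straight behind the seat, 46 mm above the desk, 66 mm behind the jaw plate's face. Push it towards the vee. Behind it is only the bed, with a 5 mm high end stop 134 to 142 mm behind the seat.
- ink_tin: Closed ink tin, 71 mm in diameter, 54 mm high. Bystander; origin at its underside.
- glue_stick: White glue stick, 28 mm in diameter, 94 mm high, standing. Bystander; origin at its underside.
- brayer_frame: The brayer's empty wire fork with wooden handle, lying, 190 mm long. Bystander; origin at its underside between handle and fork.
- spec_case: Black spectacle case, 160 x 62 x 38 mm. Bystander; origin at its underside.
- brush: Flat brush lying, 190 mm long. Bystander; origin at its underside.
- loupe: Black stand loupe, 46 mm in diameter, 46 mm high. Bystander; origin at its underside.

How it is judged:
By the outcome, as a careful person would: the job done as asked, in the order asked, and still so for the second after the job is handed in, with the robot touching nothing.
It also fails if it takes over 72 s, if anything falls off the work surface, if the arm or the gripper's body presses on something with over 40 N, if the wrist force passes 120 N, or if a joint passes its speed limit or range.

### The arm

A 7-joint arm with a two-finger parallel gripper is mounted at the origin on the work surface. World frame = base frame: x ahead of the robot, y to its left, z up, the work surface at z = 0. Lengths are in m, angles in rad, forces in N, time in s.
With the tool pointing down it reaches from about 0.4 to 0.85 m from the base axis. Payload 4.5 kg.
Tool frame: the origin (TCP) lies at the very end of the fingers, on their centre line; the grasp point (between the pads) lies 19 mm behind it (r.pinch_z is the distance from the TCP to the grasp point, in m); z points along the fingers, y is the line along which they close (so a half turn about z gives the same grasp; the last joint's range is limited). The gripper opens to 88 mm and grips with 3 to 60 N. Pads are 18 mm wide; open, the fingers measure 123 mm over their backs; the gripper's body (75 mm by 187 mm) begins 45 mm behind the grasp point.
Start: joints at [-1.206, 0.689, -0.195, 1.565, 0.157, 0.902, -0.215], TCP at [0.203, 0.591, 0.239] pointing down, gripper open.
Joint ranges: [-3.01, 3.01], [-0.46, 2.08], [-1.47, 1.51], [0.13, 2.56], [-1, 4.14], [0.04, 2.09], [-2.66, 2.66]. Speed limits (rad/s): [2.57, 2.57, 3.14, 3.14, 3.14, 3.14, 3.14].

### API

Orientations are given as a unit quaternion [x, y, z, w].
In Python, from plant import r, cams gives the robot as it stands.
- The arm moves only by the shell command python3 -m pendant 'ROWS' [FORCE]. ROWS is JSON, a list of rows, each a list of 3 entries, a list of its own where there are three numbers: the closure, from -1 (fully open) to 1 (shut), then the shift along the tool's x, y, z in mm, then the turn, a rotation vector about the tool's x, y, z in degrees. A call has 1 to 8 rows; each row shifts and turns the commanded pose from where the row before left it, along the tool's axes as they then stand; what a row does not reach is not made up. A row lasts 1/8 s, in which the tool goes at most 62.5 mm and 10.7 degrees, less where a joint would pass 70% of its speed; a pose out of reach is approached as far as the arm can. A call with a gripper value outside its range is refused whole. The fingers move at their own pace and stop on an object; FORCE is the grip in N (left out, the last holds). Time passes only in rows, so rows that do not move let the fingers close. It gives the time, the measured TCP pose, the force, the opening and the grip force at its end, in the units of the state.
- r.get_state(): the state, without advancing time (a new reading comes with each control period).
- cams.snapshot(name): name is "side" or "top"; returns a dict with "img" (400x640x3 uint8, red, green, blue), "camera_matrix" (3x3 intrinsics, pixels), "camera_from_world" (4x4, takes a point from world to camera coordinates). Camera axes: x right, y up, looking along -z (the intrinsics and any distortion apply to the point x, -y, -z); pixel columns grow to the right and rows downward; lengths in m; the calibration is good to about 2 mm. A picture is of the moment at which its call begins. There is no depth.
- r.finish_job(): hands the job in; it is judged then, once.
The state is a dict: "clock": time; "q": joint angles; "qd": joint speeds; "joint_torque": joint torques, N m; "tool_pos": TCP position; "eef_rot": TCP orientation; "contact_force": force on the tool from outside, world axes, zero at the start; "moment": the same for the moment, N m; "opening": opening from 0.0 (shut) to 1.0 (fully open); "finger_force": force on a finger pad.
Only numpy, scipy, OpenCV 4.12 (cv2) and the standard library are available. Lean on these libraries where they do the work, as an engineer would, in place of code of your own. Each camera call takes 0.05 s, during which the arm holds its last target. There are 200 camera calls.

## Working session

There is one attempt and no reset: what is moved stays moved. The work goes in short steps, Python scripts to look and compute and a shell command to move; the robot and the scene stay as the last step left them, time stands still between calls to the robot, and variables do not carry over. Pictures are saved under pics/ and viewed, at most 10 in all, crops included, and the job is handed in when it is done.

```bash
ls; mkdir -p pics; python3 - <<'E'
from plant import r,cams
import cv2,numpy as np
for n in("side","top"):
    s=cams.snapshot(n); cv2.imwrite(f"pics/{n}0.png",s["img"][:,:,::-1]); np.savez(f"{n}0.npz",**s)
    print(n,s.keys(),s["camera_matrix"].round(1).tolist(),s["camera_from_world"].round(3).tolist())
st=r.get_state();print(st)
E
```

```text
pics
side dict_keys(['img', 'camera_matrix', 'camera_from_world']) [[442.7, 0.0, 308.3], [0.0, 442.7, 201.5], [0.0, 0.0, 1.0]] [[0.97, -0.242, -0.012, -0.572], [0.195, 0.748, 0.634, -0.16], [-0.144, -0.617, 0.773, -1.036], [0.0, 0.0, 0.0, 1.0]]
top dict_keys(['img', 'camera_matrix', 'camera_from_world']) [[389.1, 0.0, 319.0], [0.0, 389.1, 193.2], [0.0, 0.0, 1.0]] [[0.023, -1.0, -0.008, 0.009], [0.99, 0.022, 0.136, -0.602], [-0.136, -0.011, 0.991, -0.936], [0.0, 0.0, 0.0, 1.0]]
{'clock': 0.1, 'q': array([-1.206213  ,  0.68987273, -0.19452923,  1.56626636,  0.15729941,
        0.90249271, -0.2150727 ]), 'qd': array([ 0.00064938, -0.00161756,  0.00125296, -0.00310099, -0.0007087 ,
        0.00147542, -0.00020082]), 'joint_torque': array([-3.09252653e-03, -5.28496420e+01, -1.27150465e+00, -1.53840441e+01,
       -5.25201287e-02,  1.89123872e-03,  4.55266058e-05]), 'tool_pos': array([0.20283895, 0.59055737, 0.23800053]), 'eef_rot': array([ 1.64582615e-01,  9.86362957e-01, -8.20239261e-04, -7.74665904e-05]), 'contact_force': array([-0.4469257 ,  0.11024916,  0.40295408]), 'moment': array([ 0.00835278,  0.00955381, -0.01958003]), 'finger_force': 0.0, 'opening': 1.002909537074258}
```

View pics/side0.png

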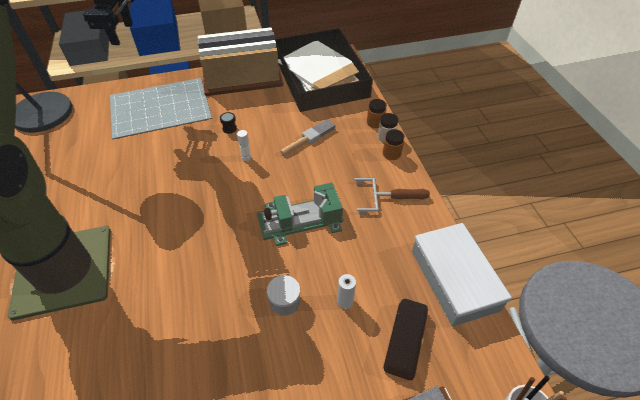

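View pics/top0.png

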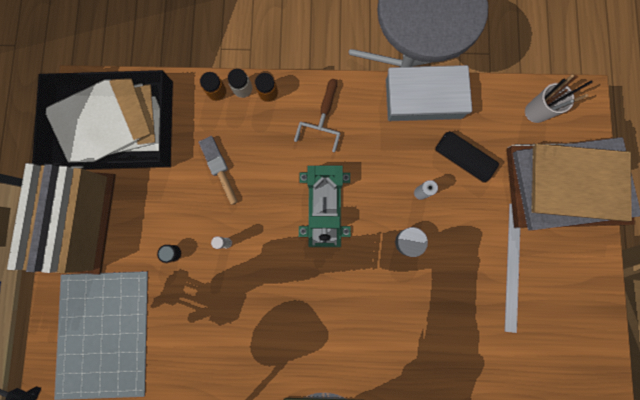

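The side view shows the roller at about (347,291) and the vise at about (300,212). In the top view they are at (427,188) and (325,205), with the vee pointing away from the robot.

```bash
cat > h.py <<'E'
import numpy as np,cv2
from scipy.optimize import least_squares
def load(n): return dict(np.load(n+".npz"))
def proj(s,P):
    P=np.atleast_2d(P); c=P@s["camera_from_world"][:3,:3].T+s["camera_from_world"][:3,3]
    K=s["camera_matrix"]; return np.c_[K[0,0]*c[:,0]/-c[:,2]+K[0,2], K[1,1]*c[:,1]/c[:,2]+K[1,2]]
def ray(s,u,v):
    K=s["camera_matrix"];R=s["camera_from_world"][:3,:3];t=s["camera_from_world"][:3,3]
    d=R.T@np.array([(u-K[0,2])/K[0,0],-(v-K[1,2])/K[1,1],-1]); return -R.T@t,d
def plane(s,u,v,z):
    o,d=ray(s,u,v); return o+d*(z-o[2])/d[2]
def tri(pairs):
    A=np.zeros((3,3));b=np.zeros(3)
    for s,u,v in pairs:
        o,d=ray(s,u,v);d=d/np.linalg.norm(d);M=np.eye(3)-np.outer(d,d);A+=M;b+=M@o
    return np.linalg.solve(A,b)
E
python3 - <<'E'
from h import *
t=load("top0")["img"][155:255,290:450,::-1];s=load("side0")["img"][175:315,250:370,::-1]
cv2.imwrite("pics/tc.png",cv2.resize(t,None,fx=5,fy=5,interpolation=cv2.INTER_CUBIC))
cv2.imwrite("pics/sc.png",cv2.resize(s,None,fx=4,fy=4,interpolation=cv2.INTER_CUBIC))
for n,z,roi in(("top0",.0,None),("side0",0.,None)):
    S=load(n);h=cv2.cvtColor(S["img"],cv2.COLOR_RGB2HSV)
    m=cv2.inRange(h,(50,70,20),(90,255,255)); k,l,st,c=cv2.connectedComponentsWithStats(m)
    for i in range(1,k):
        if st[i,4]>40: print(n,st[i],c[i])
E
```

```text
top0 [ 299  166   52   81 1525] [324.36262295 202.44196721]
side0 [314 183  28  29 392] [328.80102041 197.11989796]
side0 [270 195  21  25 289] [281.29757785 207.11764706]
side0 [263 233  23  12  83] [275.15662651 237.51807229]
```

View pics/tc.png

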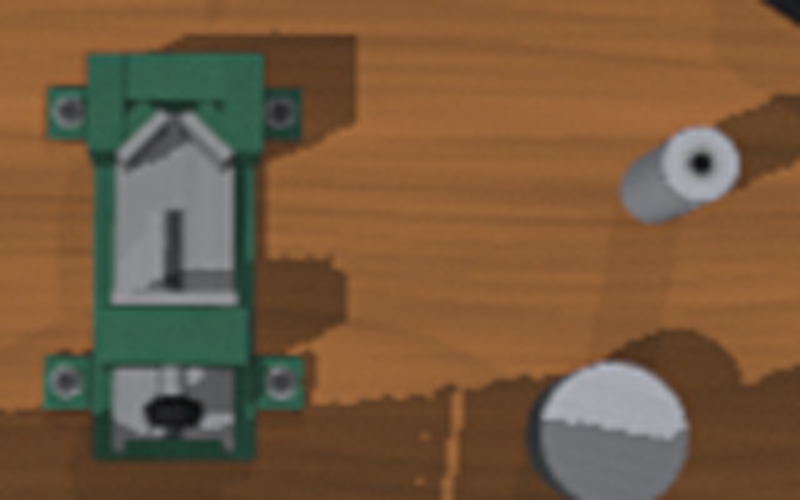

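View pics/sc.png

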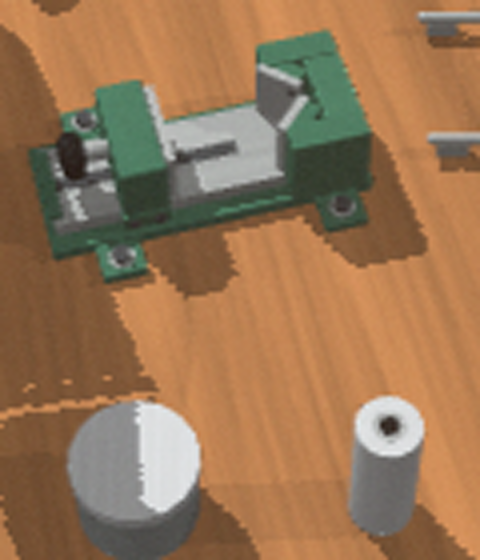

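The crops put the roller's bore at top (429.8,187.0) and side (346.9,280.9). In the top view the vee casting's back corners are near (307.5,165.8) and (342.5,165.6), the jaw plate face is on row ~213, and the knob is near (324.6,237.2).

```bash
cat > m.py <<'E'
from h import *
T=load("top0");S=load("side0")
t=lambda x,y:(290+(x+.5)/5-.5,155+(y+.5)/5-.5)
s=lambda x,y:(250+(x+.5)/4-.5,175+(y+.5)/4-.5)
def top_centroid(): pass
P=tri([(T,*t(701,162)),(S,*s(389,425))]);print("roller top",P)
for a,c in((T,t(701,162)),(S,s(389,425))): print(plane(a,*c,.09))
obs=[(T,t(88,54),(56,44,62)),(T,t(264,53),(56,-44,62)),(T,t(112,293),(-66,30,58)),(T,t(239,293),(-66,-30,58)),(T,t(174,412),(-124,0,46)),
(S,s(331,33),(56,44,62)),(S,s(370,131),(56,-44,62)),(S,s(72,155),(-124,0,46)),(S,s(146,85),(-66,30,58))]
def f(p,full=False):
    c,n=np.cos(p[2]),np.sin(p[2]);o=[]
    for a,uv,q in obs:
        q=np.array(q)/1e3;X=[p[0]+c*q[0]-n*q[1],p[1]+n*q[0]+c*q[1],q[2]]
        o.append(proj(a,X)[0]-uv)
    return np.array(o).ravel()
z=least_squares(f,[.6,0,0],loss="soft_l1");print("seat",z.x);print(f(z.x).reshape(-1,2).round(1).tolist())
E
python3 m.py; python3 -c "
from plant import r
from scipy.spatial.transform import Rotation as R
print(R.from_quat(r.get_state()['eef_rot']).as_matrix().round(3).tolist())"
```

```text
roller top [ 0.61353052 -0.24053424  0.09257568]
[ 0.61548989 -0.24143221  0.09      ]
[ 0.61252917 -0.23922268  0.09      ]
seat [0.61333442 0.00945056 0.01742285]
[[-0.4, -0.5], [-0.1, -0.1], [0.1, 1.0], [-0.8, 1.1], [-0.2, 1.2], [0.7, -1.2], [1.7, 0.5], [-0.3, 0.5], [1.4, 0.8]]
[[-0.946, 0.325, -0.0], [0.325, 0.946, -0.002], [-0.0, -0.002, -1.0]]
```

```bash
python3 -m pendant '[[-1,[0,0,0],[0,0,10]],[-1,[0,0,0],[0,0,10]],[-1,[0,0,0],[0,0,10]],[-1,[0,0,0],[0,0,10]],[-1,[0,0,0],[0,0,10]],[-1,[0,0,0],[0,0,10]],[-1,[0,0,0],[0,0,10]]]'
python3 -m pendant '[[-1,[-35,50,0],[0,0,0]],[-1,[-35,50,0],[0,0,0]],[-1,[-35,50,0],[0,0,0]],[-1,[-35,50,0],[0,0,0]],[-1,[-50,30,0],[0,0,0]],[-1,[-50,30,0],[0,0,0]],[-1,[-50,30,0],[0,0,0]],[-1,[-50,30,0],[0,0,0]]]'
cat >> h.py <<'E'
from scipy.spatial.transform import Rotation as R
def rep(tgt=None,yaw=None):
    from plant import r
    s=r.get_state();p=s["tool_pos"];M=R.from_quat(s["eef_rot"]).as_matrix()
    print("t",round(s["clock"],2),"pos",(p*1e3).round(1),"xang",np.degrees(np.arctan2(M[1,0],M[0,0])).round(2),"tilt",M[:2,2].round(4),"F",s["contact_force"].round(1),"M",s["moment"].round(2),"open",round(s["opening"],3),"ff",round(s["finger_force"],1),"q7",s["q"][6].round(2))
    if tgt is not None: print(" to go tool mm",(M.T@(np.array(tgt)-p)*1e3).round(1))
E
python3 -c "
from h import *
rep([.614,-.240,.13])"
```

```text
clock: 0.98
tool_pos: [0.2027, 0.5908, 0.2383]
eef_rot: [0.703, 0.712, -0.0, 0.0]
contact_force: [-0.3, 0.5, 1.0]
opening: 1.002
finger_force: 0.0
clock: 1.98
tool_pos: [0.5297, 0.2553, 0.2384]
eef_rot: [0.701, 0.714, -0.0, -0.0]
contact_force: [0.5, 0.7, -0.5]
opening: 0.999
finger_force: 0.0
t 1.98 pos [529.7 255.3 238.4] xang 91.06 tilt [-0.0006 -0.0002] F [ 0.5  0.7 -0.5] M [-0.03 -0.   -0.01] open 0.999 ff 0.0 q7 -0.43
 to go tool mm [-496.8   75.2  108.4]
```

```bash
python3 -m pendant '[[-1,[-60,25,0],[0,0,0]],[-1,[-60,25,0],[0,0,0]],[-1,[-60,25,0],[0,0,0]],[-1,[-60,0,0],[0,0,0]],[-1,[-60,0,0],[0,0,0]],[-1,[-60,0,0],[0,0,0]],[-1,[-60,0,0],[0,0,0]],[-1,[-60,0,20],[0,0,0]]]'
python3 -c "
from h import *
rep([.614,-.240,.048])"
```

```text
clock: 2.98
tool_pos: [0.6107, -0.2161, 0.2198]
eef_rot: [0.701, 0.714, 0.001, 0.001]
contact_force: [1.0, -1.1, 0.3]
opening: 1.001
finger_force: 0.0
t 2.98 pos [ 610.7 -216.1  219.8] xang 91.05 tilt [ 0.0031 -0.0006] F [ 1.  -1.1  0.3] M [-0.11  0.02  0.01] open 1.001 ff 0.0 q7 0.31
 to go tool mm [-23.8   2.3 171.8]
```

```bash
python3 -m pendant '[[-1,[-24,2,50],[0,0,0]],[-1,[0,0,50],[0,0,0]],[-1,[0,0,40],[0,0,0]],[-1,[0,0,20],[0,0,0]],[-1,[0,0,12],[0,0,0]],[-1,[0,0,0],[0,0,0]],[-1,[0,0,0],[0,0,0]]]'
python3 -c "
from h import *
rep([.614,-.240,.048])
from plant import cams
for n in('top','side'):
    s=cams.snapshot(n);np.savez(n+'1.npz',**s)
a=load('top1')['img'][140:240,370:490,::-1];b=load('side1')['img'][230:330,290:410,::-1]
cv2.imwrite('pics/g1.png',cv2.resize(np.vstack([a,b]),None,fx=3,fy=3,interpolation=cv2.INTER_CUBIC))"
```

```text
clock: 3.85
tool_pos: [0.6134, -0.2382, 0.0484]
eef_rot: [0.701, 0.714, 0.001, 0.001]
contact_force: [0.2, -0.4, 0.2]
opening: 1.001
finger_force: 0.0
t 3.85 pos [ 613.4 -238.2   48.4] xang 91.05 tilt [ 0.0025 -0.0009] F [ 0.2 -0.4  0.2] M [-0.08  0.05 -0.01] open 1.001 ff 0.0 q7 0.34
 to go tool mm [-1.8  0.6  0.4]
```

View pics/g1.png

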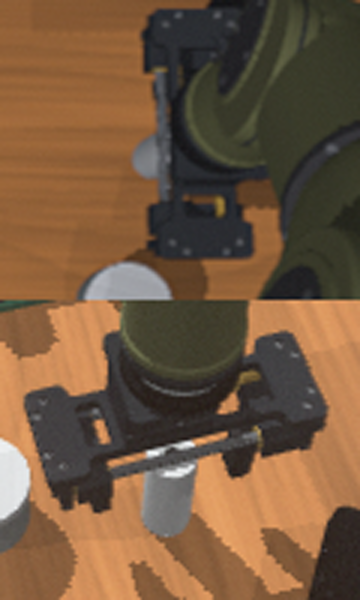

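The side view shows the roller standing between the open fingers, at about (170,490) in the lower half, with the tin clear. I'll close on it with 20 N.

```bash
python3 -m pendant '[[1,[-1.5,0.5,0],[0,0,0]],[1,[0,0,0],[0,0,0]],[1,[0,0,0],[0,0,0]],[1,[0,0,0],[0,0,0]],[1,[0,0,0],[0,0,0]],[1,[0,0,0],[0,0,0]],[1,[0,0,0],[0,0,0]],[1,[0,0,0],[0,0,0]]]' 20
python3 -c "
from h import *
rep()"
```

```text
clock: 4.95
tool_pos: [0.6131, -0.2393, 0.047]
eef_rot: [0.701, 0.714, 0.0, 0.0]
contact_force: [1.1, 0.2, 0.4]
opening: 0.4
finger_force: 20.0
t 4.95 pos [ 613.1 -239.3   47. ] xang 91.05 tilt [0.0004 0.    ] F [1.1 0.2 0.4] M [-0.09 -0.12  0.  ] open 0.4 ff 20.0 q7 0.35
```

```bash
python3 -m pendant '[[1,[0,0,-20],[0,0,0]],[1,[0,0,-40],[0,0,0]],[1,[0,0,-40],[0,0,0]],[1,[30,0,-5],[0,0,0]],[1,[50,-8,0],[0,0,0]],[1,[50,-8,0],[0,0,0]],[1,[50,-8,0],[0,0,0]],[1,[40,-5,0],[0,0,0]]]' 20
python3 -m pendant '[[1,[25,-4,0],[0,0,0]],[1,[0,0,0],[0,0,0]],[1,[0,0,0],[0,0,0]]]'
python3 -c "
from h import *
rep([.585,.009,.155])
from plant import cams
for n in('top','side'):
    s=cams.snapshot(n);np.savez(n+'2.npz',**s)
a=load('top2')['img'][150:260,270:390,::-1];b=load('side2')['img'][150:260,240:360,::-1]
cv2.imwrite('pics/g2.png',cv2.resize(np.hstack([a,b]),None,fx=3.3,fy=3.3,interpolation=cv2.INTER_CUBIC))"
```

```text
clock: 5.95
tool_pos: [0.5792, -0.0174, 0.1531]
eef_rot: [0.7, 0.714, 0.0, -0.0]
contact_force: [0.5, 0.2, -1.9]
opening: 0.403
finger_force: 20.0
clock: 6.32
tool_pos: [0.5757, 0.0034, 0.1526]
eef_rot: [0.701, 0.713, -0.0, 0.001]
contact_force: [0.2, -0.8, -1.2]
opening: 0.402
finger_force: 20.0
t 6.33 pos [575.7   3.4 152.6] xang 90.97 tilt [ 0.0009 -0.0012] F [ 0.2 -0.8 -1.2] M [-0.08  0.06 -0.04] open 0.402 ff 20.0 q7 0.01
 to go tool mm [ 5.5  9.4 -2.4]
```

View pics/g2.png

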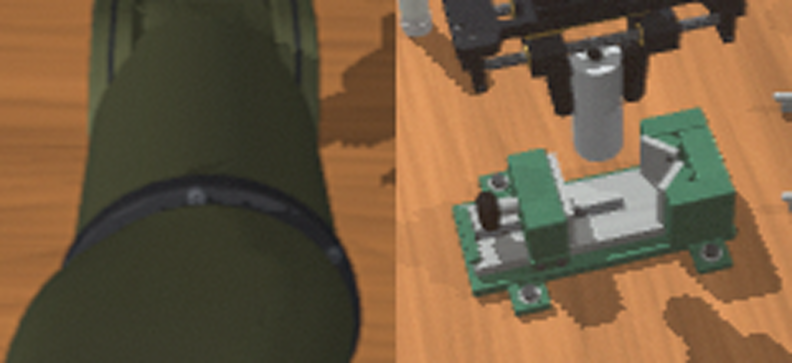

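The side view shows the roller hanging plumb in the fingers above the bed, its axis near column 301, between the jaw plate and the vee. Now I'll check how far it sits off the tool's centre.

```bash
python3 - <<'E'
from h import *
S=load("side2");g=S["img"].astype(int)
for v in range(184,197,3):
    sat=g[v,270:335].max(1)-g[v,270:335].min(1); i=np.where(sat<35)[0]+270; i=i[(i>288)&(i<316)]; print(v,i.min(),i.max(),i.mean())
b=np.array([.5757,.0034,.1056])
for dy in(-2,0,2): 
    c=b+[0,dy/1e3,0]; print(dy,proj(S,[c,c+[0,0,.02],c+[0,0,.03]]).round(1).tolist())
# expected lowest point
th=np.linspace(0,6.28,90);print(proj(S,b+np.c_[.018*np.cos(th),.018*np.sin(th),0*th])[:,1].max())
print([c for c in range(180,210) if g[c,301].max()-g[c,301].min()<35])
E
```

```text
184 289 308 298.5
187 294 308 301.0
190 294 315 302.5882352941176
193 294 315 302.5882352941176
196 295 315 302.5
-2 [[301.9, 193.0], [301.7, 187.3], [301.6, 184.5]]
0 [[301.7, 192.3], [301.5, 186.7], [301.4, 183.8]]
2 [[301.5, 191.7], [301.3, 186.1], [301.2, 183.2]]
198.2153928513586
[180, 181, 182, 183, 184, 185, 186, 187, 188, 189, 190, 191, 192, 193, 194, 195, 196, 197, 198, 203, 204, 205, 206, 207, 208, 209]
```

```bash
python3 -m pendant '[[1,[6,9,0],[0,0,0]],[1,[0,0,30],[0,0,0]],[1,[0,0,30],[0,0,0]],[1,[0,0,15],[0,0,0]],[1,[0,0,5],[0,0,0]],[1,[0,0,0],[0,0,0]],[1,[0,0,0],[0,0,0]]]'
python3 -c "
from h import *
rep([.585,.009,.067])"
python3 -m pendant '[[1,[0,0,1],[0,0,0]],[1,[0,0,1],[0,0,0]],[1,[0,0,1],[0,0,0]],[1,[0,0,0],[0,0,0]]]'
python3 -c "
from h import *
rep([.585,.009,.067])"
```

```text
clock: 7.3
tool_pos: [0.5851, 0.0111, 0.0729]
eef_rot: [0.701, 0.713, 0.001, 0.001]
contact_force: [0.4, -0.4, -1.3]
opening: 0.408
finger_force: 20.0
t 7.3 pos [585.1  11.1  72.9] xang 91.04 tilt [0.0018 0.0002] F [ 0.4 -0.4 -1.3] M [-0.05  0.1  -0.04] open 0.408 ff 20.0 q7 0.01
 to go tool mm [-2.1 -0.1  5.9]
clock: 7.8
tool_pos: [0.5842, 0.0112, 0.0688]
eef_rot: [0.701, 0.714, -0.0, -0.0]
contact_force: [-0.5, -0.5, -2.9]
opening: 0.401
finger_force: 20.0
t 7.8 pos [584.2  11.2  68.8] xang 91.05 tilt [-0.0002  0.0001] F [-0.5 -0.5 -2.9] M [-0.12  0.1   0.03] open 0.401 ff 20.0 q7 0.01
 to go tool mm [-2.2  0.8  1.8]
```

```bash
for i in 1 ; do python3 -m pendant '[[1,[-2,0,0.7],[0,0,0]],[1,[0,0,0],[0,0,0]],[1,[0,0,0],[0,0,0]]]' | grep -E 'tool_pos|contact'; done
python3 -m pendant '[[1,[0,0,0.6],[0,0,0]],[1,[0,0,0],[0,0,0]],[1,[0,0,0],[0,0,0]]]' | grep -E 'tool_pos|contact'
python3 -m pendant '[[1,[0,0,0.6],[0,0,0]],[1,[0,0,0],[0,0,0]],[1,[0,0,0],[0,0,0]]]' | grep -E 'tool_pos|contact'
```

```text
tool_pos: [0.5843, 0.0091, 0.0682]
contact_force: [0.3, 0.2, -2.2]
tool_pos: [0.5843, 0.0092, 0.0676]
contact_force: [0.1, -0.6, -2.1]
tool_pos: [0.5843, 0.0092, 0.067]
contact_force: [-0.3, 0.4, -2.0]
```

```bash

python3 -m pendant '[[1,[0,0,0.6],[0,0,0]],[1,[0,0,0],[0,0,0]],[1,[0,0,0],[0,0,0]]]' | grep -E 'tool_pos|contact'
python3 -m pendant '[[1,[0,0,0.6],[0,0,0]],[1,[0,0,0],[0,0,0]],[1,[0,0,0],[0,0,0]]]' | grep -E 'tool_pos|contact'
```

```text
tool_pos: [0.5844, 0.0092, 0.0669]
contact_force: [-1.2, 0.8, 6.1]
tool_pos: [0.5844, 0.0092, 0.0669]
contact_force: [-2.4, -0.0, 10.5]
```

```bash

python3 -m pendant '[[1,[0,0,-1.2],[0,0,0]],[1,[0,8,0],[0,0,0]],[1,[0,8,0],[0,0,0]],[1,[0,5,0],[0,0,0]],[1,[0,2,0],[0,0,0]],[1,[0,0,0],[0,0,0]],[1,[0,0,0],[0,0,0]]]' | grep -E 'tool_pos|contact'
python3 -m pendant '[[1,[0,1,0],[0,0,0]],[1,[0,0,0],[0,0,0]],[1,[0,0,0],[0,0,0]]]' | grep -E 'tool_pos|contact'
python3 -m pendant '[[1,[0,1,0],[0,0,0]],[1,[0,0,0],[0,0,0]],[1,[0,0,0],[0,0,0]]]' | grep -E 'tool_pos|contact'
```

```text
tool_pos: [0.6073, 0.0096, 0.0669]
contact_force: [-0.1, -0.1, -1.1]
tool_pos: [0.6081, 0.0096, 0.0669]
contact_force: [0.6, -0.4, -0.7]
tool_pos: [0.6093, 0.0096, 0.067]
contact_force: [0.9, -0.2, -1.4]
```

```bash

python3 -m pendant '[[1,[0,0.8,0],[0,0,0]],[1,[0,0,0],[0,0,0]],[1,[0,0,0],[0,0,0]]]' | grep -E 'tool_pos|contact'
python3 -m pendant '[[1,[0,0.8,0],[0,0,0]],[1,[0,0,0],[0,0,0]],[1,[0,0,0],[0,0,0]]]' | grep -E 'tool_pos|contact'
```

```text
tool_pos: [0.6101, 0.0096, 0.067]
contact_force: [-0.7, 0.2, -1.5]
tool_pos: [0.6109, 0.0096, 0.067]
contact_force: [0.4, 0.1, -1.1]
```

```bash

python3 -m pendant '[[1,[0,0.7,0],[0,0,0]],[1,[0,0,0],[0,0,0]],[1,[0,0,0],[0,0,0]]]' | grep -E 'tool_pos|contact'
```

```text
tool_pos: [0.6116, 0.0097, 0.067]
contact_force: [-0.3, 0.2, -1.8]
```

```bash

python3 -m pendant '[[1,[0,0.7,0],[0,0,0]],[1,[0,0,0],[0,0,0]],[1,[0,0,0],[0,0,0]]]' | grep -E 'tool_pos|contact'
python3 -m pendant '[[1,[0,0.6,0],[0,0,0]],[1,[0,0,0],[0,0,0]],[1,[0,0,0],[0,0,0]]]' | grep -E 'tool_pos|contact'
```

```text
tool_pos: [0.6122, 0.0098, 0.067]
contact_force: [-0.5, -0.2, -1.6]
tool_pos: [0.6125, 0.0099, 0.067]
contact_force: [-1.9, 1.4, -0.7]
```

```bash

python3 -m pendant '[[1,[0,0.6,0],[0,0,0]],[1,[0,0,0],[0,0,0]],[1,[0,0,0],[0,0,0]]]' | grep -E 'tool_pos|contact'
```

```text
tool_pos: [0.6127, 0.0101, 0.067]
contact_force: [-4.4, 2.1, 1.6]
```

```bash

python3 -m pendant '[[1,[0.5,0,0],[0,0,0]],[1,[0,0,0],[0,0,0]],[1,[0,0,0],[0,0,0]]]' | grep -E 'tool_pos|contact'
python3 -m pendant '[[1,[0.3,0.3,0],[0,0,0]],[1,[0,0,0],[0,0,0]],[1,[0,0,0],[0,0,0]]]' | grep -E 'tool_pos|contact'
python3 -c "
from h import *
rep()"
```

```text
tool_pos: [0.6131, 0.0105, 0.0669]
contact_force: [-5.4, 3.3, 1.2]
tool_pos: [0.6133, 0.0108, 0.067]
contact_force: [-4.5, 2.1, 1.7]
t 14.3 pos [613.3  10.8  67. ] xang 91.06 tilt [-0.001   0.0004] F [-4.5  2.1  1.7] M [0.48 1.15 0.01] open 0.402 ff 20.0 q7 0.01
```

```bash

python3 -m pendant '[[1,[0.5,0.2,0],[0,0,0]],[1,[0,0,0],[0,0,0]],[1,[0,0,0],[0,0,0]]]' | grep -E 'tool_pos|contact'
python3 -m pendant '[[1,[0.5,0.2,0],[0,0,0]],[1,[0,0,0],[0,0,0]],[1,[0,0,0],[0,0,0]]]' | grep -E 'tool_pos|contact'
```

```text
tool_pos: [0.6136, 0.011, 0.067]
contact_force: [-4.9, 1.4, 1.5]
tool_pos: [0.6136, 0.0111, 0.067]
contact_force: [-4.7, 1.7, 1.7]
```

```bash

python3 -m pendant '[[1,[0.4,0.2,0],[0,0,0]],[1,[0,0,0],[0,0,0]],[1,[0,0,0],[0,0,0]]]' | grep -E 'tool_pos|contact'; python3 -c "
from h import *
rep()"
```

```text
tool_pos: [0.6136, 0.011, 0.067]
contact_force: [-5.1, 1.0, 2.5]
t 15.43 pos [613.6  11.   67. ] xang 91.02 tilt [-0.0015 -0.0009] F [-5.1  1.   2.5] M [0.16 1.18 0.04] open 0.404 ff 20.0 q7 0.01
```

```bash

python3 -m pendant '[[1,[0.3,0.4,0],[0,0,0]],[1,[0,0,0],[0,0,0]],[1,[0,0,0],[0,0,0]]]' | grep -E 'tool_pos|contact'
python3 -m pendant '[[1,[0,0.4,0],[0,0,0]],[1,[0,0,0],[0,0,0]],[1,[0,0,0],[0,0,0]],[1,[0,0,0],[0,0,0]]]' | grep -E 'tool_pos|contact'; python3 -c "
from h import *
rep()"
```

```text
tool_pos: [0.6137, 0.0111, 0.067]
contact_force: [-6.3, 0.4, 3.5]
tool_pos: [0.6137, 0.0111, 0.067]
contact_force: [-6.8, 0.5, 2.9]
t 16.3 pos [613.7  11.1  67. ] xang 91.01 tilt [-0.003  -0.0012] F [-6.8  0.5  2.9] M [0.02 1.51 0.08] open 0.406 ff 20.0 q7 0.01
```

```bash

python3 -m pendant '[[1,[0,0.2,0],[0,0,0]],[1,[0,0,0],[0,0,0]],[1,[0,0,0],[0,0,0]],[1,[0,0,0],[0,0,0]],[1,[0,0,0],[0,0,0]],[1,[0,0,0],[0,0,0]],[1,[0,0,0],[0,0,0]],[1,[0,0,0],[0,0,0]]]' | grep -E 'tool_pos|contact'
python3 -m pendant '[[1,[0,0,0],[0,0,0]],[1,[0,0,0],[0,0,0]],[1,[0,0,0],[0,0,0]],[1,[0,0,0],[0,0,0]],[1,[0,0,0],[0,0,0]],[1,[0,0,0],[0,0,0]]]' 6; python3 -c "
from h import *
rep()"
```

```text
tool_pos: [0.6137, 0.0111, 0.067]
contact_force: [-6.2, -0.6, 4.2]
clock: 18.05
tool_pos: [0.6137, 0.0111, 0.067]
eef_rot: [0.701, 0.713, -0.002, -0.001]
contact_force: [-7.5, -0.2, 3.3]
opening: 0.404
finger_force: 6.0
t 18.05 pos [613.7  11.1  67. ] xang 91.01 tilt [-0.0034 -0.0013] F [-7.5 -0.2  3.3] M [-0.04  1.56  0.  ] open 0.404 ff 6.0 q7 0.01
```

```bash

python3 -m pendant '[[-0.4,[0,0,0],[0,0,0]],[-0.4,[0,0,0],[0,0,0]],[-0.4,[0,0,0],[0,0,0]],[-0.4,[0,-1,0],[0,0,0]],[-0.4,[0,0,0],[0,0,0]]]'; python3 -c "
from h import *
rep()"
```

```text
clock: 18.68
tool_pos: [0.6145, 0.0122, 0.0671]
eef_rot: [0.701, 0.714, 0.0, 0.0]
contact_force: [0.0, 0.1, 0.7]
opening: 0.704
finger_force: 0.0
t 18.68 pos [614.5  12.2  67.1] xang 91.05 tilt [0.0004 0.    ] F [0.  0.1 0.7] M [-0.1   0.06 -0.02] open 0.704 ff 0.0 q7 0.01
```

```bash

python3 -m pendant '[[-0.4,[0,0,-20],[0,0,0]],[-0.4,[0,0,-40],[0,0,0]],[-0.4,[0,0,-30],[0,0,0]],[1,[0,-40,0],[0,0,0]],[1,[0,-50,0],[0,0,0]],[1,[0,-50,0],[0,0,0]],[1,[0,-25,0],[0,0,0]],[1,[0,0,0],[0,0,0]]]' 20
python3 -m pendant '[[1,[0,0,0],[0,0,10]],[1,[0,0,0],[0,0,10]],[1,[0,0,0],[0,0,10]],[1,[0,0,0],[0,0,10]],[1,[0,0,0],[0,0,10]],[1,[0,0,0],[0,0,10]],[1,[0,0,0],[0,0,10]],[1,[0,0,0],[0,0,10]]]'
python3 -m pendant '[[1,[0,0,0],[0,0,10]],[1,[0,0,0],[0,0,0]]]'
python3 -c "
from h import *
rep([.448,.0085,.036])
from plant import cams
for n in('top','side'):
    s=cams.snapshot(n);np.savez(n+'3.npz',**s)
a=load('top3')['img'][150:260,270:390,::-1];b=load('side3')['img'][150:260,240:360,::-1]
cv2.imwrite('pics/g3.png',cv2.resize(np.hstack([a,b]),None,fx=3.3,fy=3.3,interpolation=cv2.INTER_CUBIC))"
```

```text
clock: 19.68
tool_pos: [0.4482, 0.0091, 0.1582]
eef_rot: [0.701, 0.714, -0.0, -0.0]
contact_force: [0.7, 0.2, 1.0]
opening: 0.157
finger_force: 0.0
clock: 20.68
tool_pos: [0.4521, 0.0096, 0.1577]
eef_rot: [0.996, 0.094, 0.002, -0.0]
contact_force: [0.1, 0.9, -0.2]
opening: 0.006
finger_force: 0.0
clock: 20.92
tool_pos: [0.4515, 0.0095, 0.1575]
eef_rot: [1.0, 0.011, 0.001, -0.0]
contact_force: [0.6, 0.2, -0.7]
opening: 0.001
finger_force: 0.0
t 20.93 pos [451.5   9.5 157.5] xang 1.21 tilt [0.003 0.   ] F [ 0.6  0.2 -0.7] M [-0.02  0.13 -0.04] open 0.001 ff 0.0 q7 -0.93
 to go tool mm [ -3.9   0.9 121.5]
```

View pics/g3.png

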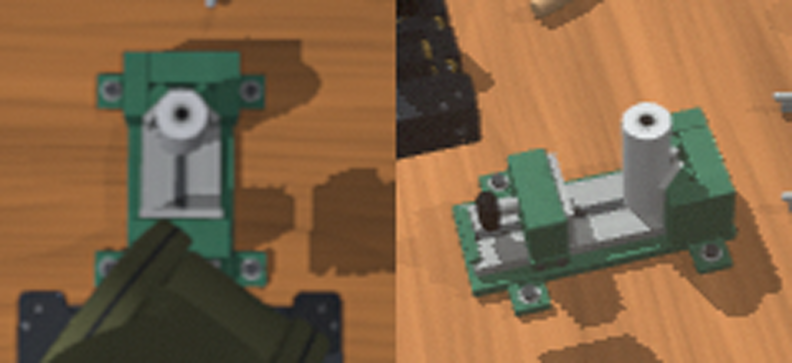

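Both views show the roller upright in the vee, with its bore at about (181,113) in the top half and (647,121) in the side half. The shut gripper is behind the knob, so I'll lower it and push.

```bash

python3 -m pendant '[[1,[-4,1,20],[0,0,0]],[1,[0,0,40],[0,0,0]],[1,[0,0,40],[0,0,0]],[1,[0,0,16],[0,0,0]],[1,[0,0,5],[0,0,0]],[1,[0,0,0],[0,0,0]],[1,[0,0,0],[0,0,0]]]'; python3 -c "
from h import *
rep([.448,.0085,.036])"
python3 -m pendant '[[1,[6,0,0],[0,0,0]],[1,[6,0,0],[0,0,0]],[1,[3,0,0],[0,0,0]],[1,[2,0,0],[0,0,0]],[1,[2,0,0],[0,0,0]],[1,[2,0,0],[0,0,0]],[1,[0,0,0],[0,0,0]]]'
```

```text
clock: 21.9
tool_pos: [0.4461, 0.0081, 0.0368]
eef_rot: [1.0, 0.01, 0.001, 0.0]
contact_force: [-1.1, 0.9, -0.1]
opening: 0.002
finger_force: 0.0
t 21.9 pos [446.1   8.1  36.8] xang 1.09 tilt [ 0.0017 -0.0003] F [-1.1  0.9 -0.1] M [0.01 0.17 0.03] open 0.002 ff 0.0 q7 -0.74
 to go tool mm [ 1.9 -0.3  0.8]
clock: 22.78
tool_pos: [0.4665, 0.0085, 0.036]
eef_rot: [1.0, 0.009, 0.0, -0.0]
contact_force: [0.1, 0.3, -0.6]
opening: -0.001
finger_force: 0.0
```

```bash

python3 -m pendant '[[1,[2,0,0],[0,0,0]],[1,[2,0,0],[0,0,0]],[1,[2,0,0],[0,0,0]],[1,[2,0,0],[0,0,0]],[1,[2,0,0],[0,0,0]],[1,[2,0,0],[0,0,0]],[1,[2,0,0],[0,0,0]],[1,[0,0,0],[0,0,0]]]' | grep -E 'tool_pos|contact'
python3 -m pendant '[[1,[2,0,0],[0,0,0]],[1,[2,0,0],[0,0,0]],[1,[2,0,0],[0,0,0]],[1,[2,0,0],[0,0,0]],[1,[2,0,0],[0,0,0]],[1,[2,0,0],[0,0,0]],[1,[2,0,0],[0,0,0]],[1,[0,0,0],[0,0,0]]]' | grep -E 'tool_pos|contact'
```

```text
tool_pos: [0.4784, 0.0088, 0.036]
contact_force: [-5.4, -0.4, 4.0]
tool_pos: [0.493, 0.009, 0.036]
contact_force: [-5.3, 0.1, 3.1]
```

```bash

python3 -m pendant '[[1,[2.5,0,0],[0,0,0]],[1,[2.5,0,0],[0,0,0]],[1,[2.5,0,0],[0,0,0]],[1,[2.5,0,0],[0,0,0]],[1,[2.5,0,0],[0,0,0]],[1,[2.5,0,0],[0,0,0]],[1,[2.5,0,0],[0,0,0]],[1,[0,0,0],[0,0,0]]]' | grep -E 'tool_pos|contact'
python3 -m pendant '[[1,[1,0,0],[0,0,0]],[1,[0,0,0],[0,0,0]],[1,[1,0,0],[0,0,0]],[1,[0,0,0],[0,0,0]],[1,[0,0,0],[0,0,0]]]' | grep -E 'tool_pos|contact'
```

```text
tool_pos: [0.511, 0.0093, 0.0359]
contact_force: [-4.8, -1.1, 2.5]
tool_pos: [0.5134, 0.0094, 0.036]
contact_force: [-4.5, 0.4, 2.9]
```

```bash

python3 -m pendant '[[1,[0.8,0,0],[0,0,0]],[1,[0,0,0],[0,0,0]],[1,[0.8,0,0],[0,0,0]],[1,[0,0,0],[0,0,0]],[1,[0,0,0],[0,0,0]]]' | grep -E 'tool_pos|contact'
```

```text
tool_pos: [0.5152, 0.0094, 0.036]
contact_force: [-5.4, -1.0, 1.9]
```

```bash

python3 -m pendant '[[1,[0.8,0,0],[0,0,0]],[1,[0,0,0],[0,0,0]],[1,[0,0,0],[0,0,0]]]' | grep -E 'tool_pos|contact'
python3 -m pendant '[[1,[0.8,0,0],[0,0,0]],[1,[0,0,0],[0,0,0]],[1,[0,0,0],[0,0,0]]]' | grep -E 'tool_pos|contact'
```

```text
tool_pos: [0.5161, 0.0094, 0.036]
contact_force: [-4.4, -0.3, 2.5]
tool_pos: [0.517, 0.0095, 0.036]
contact_force: [-5.0, -1.3, 2.2]
```

```bash

python3 -m pendant '[[1,[0.8,0,0],[0,0,0]],[1,[0,0,0],[0,0,0]],[1,[0,0,0],[0,0,0]]]' | grep -E 'tool_pos|contact'
```

```text
tool_pos: [0.5179, 0.0094, 0.036]
contact_force: [-5.4, -0.6, 2.3]
```

```bash

python3 -m pendant '[[1,[0.7,0,0],[0,0,0]],[1,[0,0,0],[0,0,0]],[1,[0,0,0],[0,0,0]]]' | grep -E 'tool_pos|contact'
python3 -m pendant '[[1,[0.7,0,0],[0,0,0]],[1,[0,0,0],[0,0,0]],[1,[0,0,0],[0,0,0]]]' | grep -E 'tool_pos|contact'
```

```text
tool_pos: [0.5186, 0.0095, 0.036]
contact_force: [-4.3, -0.1, 1.1]
tool_pos: [0.5191, 0.0095, 0.036]
contact_force: [-5.8, -0.8, 1.5]
```

```bash

python3 -m pendant '[[1,[0.7,0,0],[0,0,0]],[1,[0,0,0],[0,0,0]],[1,[0,0,0],[0,0,0]]]' | grep -E 'tool_pos|contact'
```

```text
tool_pos: [0.5192, 0.0095, 0.036]
contact_force: [-6.6, -0.8, 2.4]
```

```bash

python3 -m pendant '[[1,[0.6,0,0],[0,0,0]],[1,[0,0,0],[0,0,0]],[1,[0,0,0],[0,0,0]]]' | grep -E 'tool_pos|contact'
python3 -m pendant '[[1,[0.6,0,0],[0,0,0]],[1,[0,0,0],[0,0,0]],[1,[0,0,0],[0,0,0]]]' | grep -E 'tool_pos|contact'
```

```text
tool_pos: [0.5192, 0.0095, 0.036]
contact_force: [-6.7, -0.9, 2.9]
tool_pos: [0.5192, 0.0095, 0.036]
contact_force: [-7.5, -1.0, 3.8]
```

```bash

python3 -m pendant '[[1,[0.5,0,0],[0,0,0]],[1,[0,0,0],[0,0,0]],[1,[0,0,0],[0,0,0]]]' | grep -E 'tool_pos|contact'
```

```text
tool_pos: [0.5192, 0.0095, 0.0359]
contact_force: [-9.2, -0.8, 4.8]
```

```bash

python3 -m pendant '[[1,[0.6,0,0],[0,0,0]],[1,[0,0,0],[0,0,0]],[1,[0,0,0],[0,0,0]]]' | grep -E 'tool_pos|contact'
python3 -m pendant '[[1,[0.6,0,0],[0,0,0]],[1,[0,0,0],[0,0,0]],[1,[0,0,0],[0,0,0]]]' | grep -E 'tool_pos|contact'
```

```text
tool_pos: [0.5192, 0.0095, 0.0359]
contact_force: [-10.5, -1.0, 5.4]
tool_pos: [0.5193, 0.0095, 0.0359]
contact_force: [-10.5, -0.6, 6.6]
```

```bash

python3 -m pendant '[[1,[0.4,0,0],[0,0,0]],[1,[0,0,0],[0,0,0]],[1,[0,0,0],[0,0,0]]]' | grep -E 'tool_pos|contact'
```

```text
tool_pos: [0.5193, 0.0095, 0.0359]
contact_force: [-12.2, -0.5, 6.6]
```

```bash

python3 -m pendant '[[1,[0.3,0,0],[0,0,0]],[1,[0,0,0],[0,0,0]],[1,[0,0,0],[0,0,0]],[1,[0,0,0],[0,0,0]],[1,[0,0,0],[0,0,0]],[1,[0,0,0],[0,0,0]],[1,[0,0,0],[0,0,0]]]' | grep -E 'tool_pos|contact'
python3 -m pendant '[[1,[-2,0,0],[0,0,0]],[1,[-3,0,0],[0,0,0]],[1,[-5,0,0],[0,0,0]],[1,[-15,0,0],[0,0,0]],[1,[-15,0,0],[0,0,0]],[1,[0,0,-20],[0,0,0]],[1,[-10,0,-50],[0,0,0]],[1,[-10,0,-50],[0,0,0]]]'
python3 -m pendant '[[1,[0,0,0],[0,0,0]],[1,[0,0,0],[0,0,0]]]'
python3 -c "
from h import *
from plant import cams
rep()
for n in('top','side'):
    s=cams.snapshot(n);np.savez(n+'4.npz',**s)
a=load('top4')['img'][150:260,270:390,::-1];b=load('side4')['img'][150:260,240:360,::-1]
cv2.imwrite('pics/g4.png',cv2.resize(np.hstack([a,b]),None,fx=3.3,fy=3.3,interpolation=cv2.INTER_CUBIC))"
```

```text
tool_pos: [0.5193, 0.0095, 0.0359]
contact_force: [-12.2, -1.7, 8.1]
clock: 33.4
tool_pos: [0.4652, 0.0085, 0.1576]
eef_rot: [1.0, 0.009, 0.002, 0.0]
contact_force: [0.4, 0.6, -0.2]
opening: 0.004
finger_force: 0.0
clock: 33.65
tool_pos: [0.4648, 0.0089, 0.1561]
eef_rot: [1.0, 0.01, 0.001, -0.0]
contact_force: [0.0, 1.0, -0.6]
opening: 0.006
finger_force: 0.0
t 33.65 pos [464.8   8.9 156.1] xang 1.11 tilt [0.0024 0.0003] F [ 0.   1.  -0.6] M [0.05 0.2  0.02] open 0.006 ff 0.0 q7 -0.89
```

View pics/g4.png

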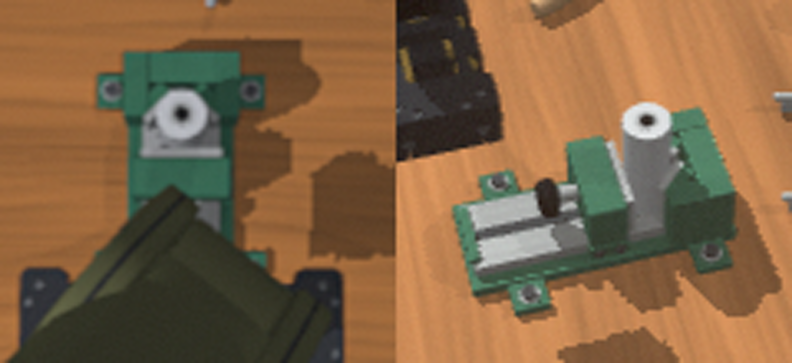

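The jaw is up against the roller, which is upright in the vee (bore unmoved at (181,113) and (647,121)). The arm is clear, so I'm handing in.

```bash
python3 -c "
from plant import r
print(r.finish_job())"
```

```text
the job is handed in; nothing more can be done
None
```

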